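# Unclip the cookie stamp from its quick coupling and put it away

### The job

Unclip the cookie stamp from the spring coupling on the stand: push the sprung collar well down and keep it down while you take hold of the stamp and draw it straight up and out, so that the collar snaps back up. Then lower the stamp, without dropping it, into the empty socket of the drawer until it sits fully home, and let go. Do it gently (never tug at the stamp while it is latched, nor ram the collar or the socket) and leave everything else where it is.

Things in the scene. Friction and masses are not known exactly. Their poses are not given: they have to be found in the camera images.
- dock: Stamp stand, fixed: round marble foot 110 mm across, 12 mm high, with an upright steel quick coupling on its axis: a fixed tube 27 mm across with a 16 mm bore, and round it a sprung collar. Origin: centre of the foot's underside, z up. Bore floor 20 mm above the origin. Fingers pressing on the stand with over 40 N, or stamp against stand with over 40 N, is too rough.
- mouth (a point): Mouth of the coupling's fixed tube, on the axis, 46 mm above the stand's origin. Round it lies the collar's flat flange: 76 mm across, 34 mm hole, 6 mm thick. It is screwed up or down on the collar, so at rest its upper face is anywhere from 42 to 60 mm above the stand's origin: not measured, must be felt.
- collar (a joint): Travel of the sprung collar in m: 0 = up (at rest), 0.014 = down at its hard stop. It is pushed straight down, for instance by open fingertips on both sides of the stamp. Spring: about 4 N at first touch, 10 N at the stop.
- catches (a point): On the stand's axis, 38.5 mm above its origin: two catches inside hold the stamp's neck (1 mm of lift free), surely clear only with the collar 9 mm or more down. Grip the stamp with the collar held down, then lift both together: once the shank has risen 2 mm the catches cannot re-engage, the shank keeps the collar about half down, and it snaps up when the shank is about 17 mm up.
- stamp: Stainless cookie stamp to be moved, about 0.16 kg, upright in the stand with 1 mm of play sideways. Origin: centre of the shank's lower end, z up the axis (at the start 20 mm above the stand's origin). Shank 14 mm across, foot chamfered, 0 to 28 mm, with a 7 mm neck at 15 to 23 mm.
- stamp_grip (a point): Middle of the stamp's grip, on its axis 40 mm above its origin. Grip: cylinder 28 mm across, from 28 to 52 mm above the origin; on it the stamping face, 36 mm across, from 52 to 60 mm, with a relief 2 mm high on top.
- stamp2: A second, identical stamp that already stands in one of the drawer's two sockets; to be left alone. Origin as for the first.
- drawer: Shallow wooden drawer off its runners, fixed: 240 mm (x) by 200 mm (y), walls 7 mm thick, 46 mm high; grey plastic liner 10 mm above the underside; brass knob on its -x front. Origin: centre of the underside, z up. On the liner two upright grey tubes, the sockets, at x = +30, y = +50 and -50 mm: 26 mm across, bore 17 mm, 32 mm deep, rims 42 mm above the origin.
- socket_a (a point): Centre of the mouth of the socket at y = +50 mm of the drawer, in the plane of its rim; axes parallel to the drawer's. A stamp fully home rests with its grip's underside on the rim, its origin 28 mm below this point. Either this or the other socket is empty: the one without stamp2.
- socket_b (a point): Centre of the mouth of the socket at y = -50 mm of the drawer, in the plane of its rim; axes parallel to the drawer's. Otherwise as socket_a.
- spatula: Hard silicone spatula, 160 mm long, lying across the front part of the drawer (around x = -70 mm of the drawer); bystander.
- tin: Closed round tin with a latch, 110 mm across, 69 mm high; origin under its centre; bystander.
- candy_jar: Blue glass candy jar, 90 mm across, 127 mm high; origin under its centre; bystander.
- coaster: Round ceramic coaster, 90 mm across, 8 mm high, between stand and drawer; bystander.
- tea_glass: Tea glass, 62 mm across, 80 mm high; origin under its centre; bystander.
- nut_bowl: Small copper bowl, 110 mm across, 45 mm high; origin under its centre; bystander.
Not all that is in view belongs to the job. Leave any black or purple look-alike of the dock alone.

How it is judged (in metres and radians):
On the way, in this order (a step that is already met when the one before it is completed fails the run):
1. the collar is pushed down while the stamp is still in the stand (value of joint collar above 0.008 m and z of stamp in the frame of dock below 0.024 m), for 0.1 s.
2. the held stamp is out of the coupling and the collar has snapped back up (z of stamp in the frame of dock above 0.05 m and value of joint collar below 0.002 m and contact force between the fingers and stamp above 1 N), for 0.1 s.
3. the stamp, still held, is lowered into the empty socket to within 8 mm of home (((x of stamp in the frame of socket_a between -0.004 and 0.004 m and y of stamp in the frame of socket_a between -0.004 and 0.004 m and z of stamp in the frame of socket_a below -0.02 m) or (x of stamp in the frame of socket_b between -0.004 and 0.004 m and y of stamp in the frame of socket_b between -0.004 and 0.004 m and z of stamp in the frame of socket_b below -0.02 m)) and contact force between the fingers and stamp above 1 N), for 0.1 s.
At the end, for the whole second after the job is handed in: The stamp stands in the drawer's empty socket, fully home (origin within 2.5 mm of 28 mm below the rim, within 4 mm of the socket's axis, upright to 0.08 rad), at rest and released, and the collar of the stand is up (under 2 mm) (((x of stamp in the frame of socket_a between -0.004 and 0.004 m and y of stamp in the frame of socket_a between -0.004 and 0.004 m and z of stamp in the frame of socket_a below -0.0255 m) or (x of stamp in the frame of socket_b between -0.004 and 0.004 m and y of stamp in the frame of socket_b between -0.004 and 0.004 m and z of stamp in the frame of socket_b below -0.0255 m)) and angle between stamp's own z axis and vertical below 0.08 rad and linear speed of stamp below 0.02 m/s and value of joint collar below 0.002 m); the robot touches nothing.
It fails at once if the fingers bear on the stand with more than 40 N (contact force between the fingers and dock above 40 N).
It fails at once if the stamp is wrenched against the stand with more than 40 N (contact force between stamp and dock above 40 N).
It fails at once if the stamp is rammed or dropped on the drawer with more than 35 N (contact force between stamp and drawer above 35 N).
It fails at once if a bystander is shifted (stamp2 by more than 12 mm, any other by more than 20 mm) (distance of stamp2 from where it was at the start of the episode above 0.012 m or distance of any of spatula, tin, candy_jar, coaster, tea_glass, nut_bowl from where it was at the start of the episode above 0.02 m).
It also fails if it takes over 48 s, if anything falls off the work surface, if the arm or the gripper's body presses on something with over 40 N, if the wrist force passes 120 N, or if a joint passes its speed limit or range.

### The arm

A 6-joint arm with a two-finger parallel gripper is mounted at the origin on the work surface. World frame = base frame: x ahead of the robot, y to its left, z up, the work surface at z = 0. Lengths are in mm, angles in rad, forces in N, time in s.
With the tool pointing down it reaches from about 275 to 825 mm from the base axis. Payload 5.2 kg.
Tool frame: the origin (TCP) lies at the very end of the fingers, on their centre line; the grasp point (between the pads) lies 19 mm behind it; z points along the fingers, y is the line along which they close (so a half turn about z gives the same grasp; the last joint's range is limited). The gripper opens to 93 mm and grips with 3 to 60 N. Pads are 15 mm wide; open, the fingers measure 128 mm over their backs; the gripper's body (75 mm by 188 mm) begins 65 mm behind the grasp point.
Start: joints at [1.055, 0.259, 1.535, -0, 1.348, -0.203], TCP at [169.226, 523.323, 218.653] pointing down, gripper open.
Joint ranges: [-3.14, 3.14], [-0.91, 2.08], [0.19, 2.58], [-1.22, 4.36], [0.22, 2.71], [-3.12, 3.12]. Speed limits (rad/s): [2.57, 2.57, 3.14, 3.14, 3.14, 3.14].

### API

Orientations are given as [roll, pitch, yaw] about the fixed x, y, z axes, in that order (R = Rz(yaw) Ry(pitch) Rx(roll)).
In Python, from bench import robot gives the robot as it stands. The module is installed in compiled form; this text tells all that it offers. Calls block until the motion is done:
- robot.move_ptp(position, orientation): joint-space move of the TCP to a pose.
- robot.move_linear(position, ori=None, speed=150, f_stop=None): straight line of the TCP; ori=None keeps the orientation; speed is the mean speed in mm/s. With f_stop (N) it stops when the force on the tool has changed by that much, and returns True; else False.
- robot.move_j(angles): joint-space move.
- robot.move_gripper(opening): opening from 0.0 (shut) to 1.0 (fully open); the grip force is fixed at half the most; returns when the fingers have stopped.
- robot.sleep(seconds).
- robot.inverse_kinematics(position, orientation): joint angles nearest the present ones, or None.
- robot.get_image(name): name is "scene" or "top"; returns a dict with "img" (384x512x3 uint8, blue, green, red), "fovy" (degrees; the focal length in pixels is half the picture's height over the tangent of half this angle, whatever the lens; pixels are square), "cx", "cy" (the principal point, pixels), "eye" and "orientation" of the camera in the world. Camera axes: x right, y down, z forward; pixel columns grow to the right and rows downward; lengths in mm; the calibration is good to about 2 mm. A picture is of the moment at which its call begins. There is no depth.
A pose or a line that the arm cannot do raises robot.MotionError and nothing moves.
- robot.hand_in(): hands the job in; it is judged then, once.
Readings, each from a call of its own:
- robot.current_t(): time.
- robot.current_qpos(): joint angles.
- robot.current_joint_vel(): joint speeds.
- robot.current_joint_efforts(): joint torques, N m.
- robot.current_tcp_pos(): TCP position.
- robot.current_eef_rot(): TCP orientation.
- robot.current_contact_force(): force on the tool from outside, world axes, zero at the start.
- robot.current_ft_torque(): the same for the moment, N m.
- robot.current_gripper_width(): opening from 0.0 (shut) to 1.0 (fully open).
- robot.current_finger_force(): force on a finger pad.
Only numpy, scipy, OpenCV 4.12 (cv2) and the standard library are available. Lean on these libraries where they do the work, as an engineer would, in place of code of your own. Each camera call takes 0.05 s, during which the arm holds its last target. There are 200 camera calls.

## Working session

There is one attempt and no reset: what is moved stays moved. The work goes in short steps, each a Python script; the robot and the scene stay as the last script left them, time stands still between calls to the robot, and variables do not carry over. Pictures are saved under pics/ and viewed, at most 10 in all, crops included, and the job is handed in when it is done.

```bash
mkdir -p pics
python3 - <<'E'
from bench import robot
import cv2
for n in("scene","top"):
    d=robot.get_image(n); cv2.imwrite(f"pics/{n}0.png",d["img"]); print(n,{k:v for k,v in d.items() if k!="img"})
print(robot.current_t(),robot.current_eef_rot())
E
```

```text
scene {'fovy': 48.18570145521737, 'cx': 256.3086287169221, 'cy': 191.03253283421927, 'eye': array([1496.45702407,  183.33200882,  944.32812352]), 'orientation': array([-2.30271533, -0.01599851,  1.74128063])}
top {'fovy': 53.215164535805236, 'cx': 245.36040902787306, 'cy': 191.3133356919073, 'eye': array([ 485.35413713,   15.21315689, 1032.82776074]), 'orientation': array([-3.08120138,  0.0343847 , -1.5433079 ])}
0.1 [-3.14001684e+00 -3.07244164e-04  2.82880150e+00]
```

View pics/scene0.png

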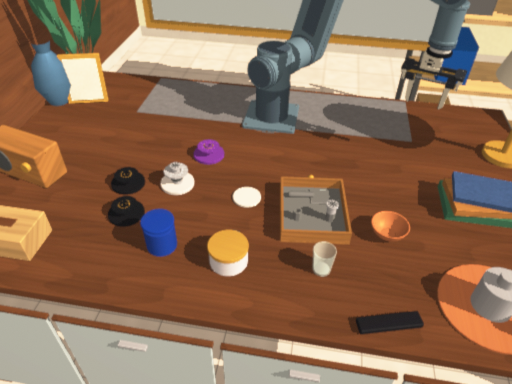

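View pics/top0.png

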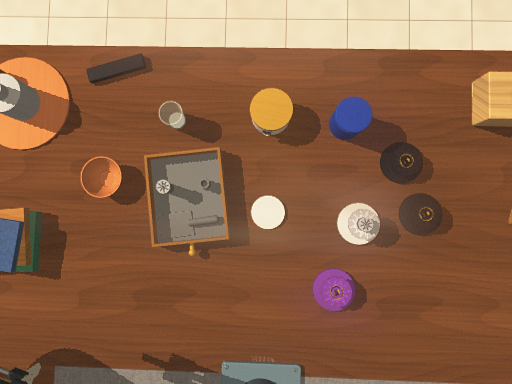

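Candidates for the stand in the top view are white with a stamp (358,223), black (402,162) and (421,214), and purple (334,290). I choose the white one. In the drawer, stamp2 is at (163,187) and the empty socket is around (205,184). Next is a close crop to check.

Run:
```python
import cv2,numpy as np
t=cv2.imread("pics/top0.png");s=cv2.imread("pics/scene0.png")
def c(i,x,y,w,h,k): return cv2.resize(i[y:y+h,x:x+w],None,fx=k,fy=k,interpolation=cv2.INTER_CUBIC)
a=c(t,330,195,66,50,6);b=c(s,150,150,66,50,6)
cv2.imwrite("pics/dock.png",np.hstack([a,b]))
a=c(t,140,140,100,110,4);b=c(s,270,165,100,110,4)
cv2.imwrite("pics/drawer.png",np.hstack([a,b]))
```

```text
(no output)
```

View pics/dock.png

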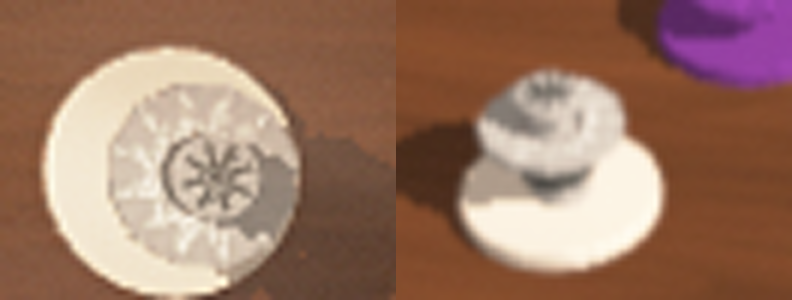

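View pics/drawer.png

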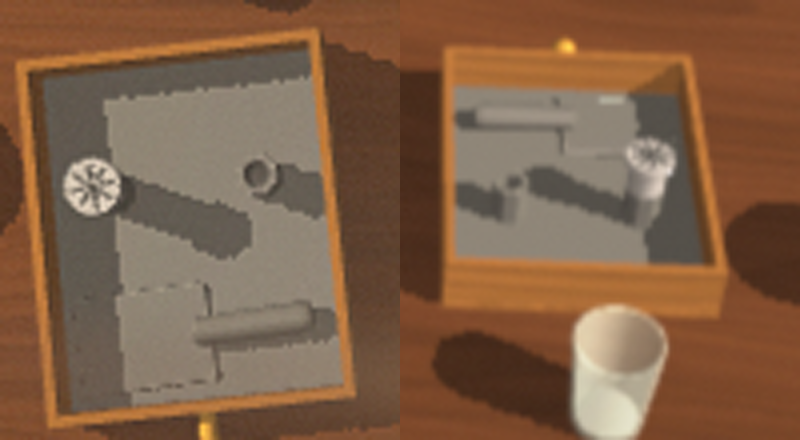

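The crops confirm the white stand with its stamp. In the top view, crop pixels, the foot centre is about (171,171), the flange about (203,174) and the face about (217,177). The empty socket's rim is at (260,174) and stamp2's face at (92,186). Now I'll triangulate them.

```bash
cat > h.py <<'E'
import numpy as np,cv2
from scipy.spatial.transform import Rotation as R
from scipy.optimize import least_squares
CAM={"scene":(48.18570145521737,256.3086287169221,191.03253283421927,[1496.45702407,183.33200882,944.32812352],[-2.30271533,-0.01599851,1.74128063]),
"top":(53.215164535805236,245.36040902787306,191.3133356919073,[485.35413713,15.21315689,1032.82776074],[-3.08120138,0.0343847,-1.5433079])}
def proj(n,P):
    f,cx,cy,e,o=CAM[n]; F=192/np.tan(np.radians(f/2))
    q=(np.atleast_2d(P)-e)@R.from_euler("xyz",o).as_matrix()
    return q[:,:2]/q[:,2:]*F+[cx,cy]
def back(n,uv,z):
    f,cx,cy,e,o=CAM[n]; F=192/np.tan(np.radians(f/2))
    d=R.from_euler("xyz",o).as_matrix()@[(uv[0]-cx)/F,(uv[1]-cy)/F,1]
    return np.array(e)+d*(z-e[2])/d[2]
def crop(x0,y0,k,X,Y,ox=0): return ((X-ox+.5)/k-.5+x0,(Y+.5)/k-.5+y0)
E
python3 - <<'E'
from h import *
np.set_printoptions(precision=1,suppress=True)
T=lambda X,Y:crop(330,195,6,X,Y); S=lambda X,Y:crop(150,150,6,X,Y,396)
for n,p,z in(("foot",T(171.5,171),12),("flange",T(203,174),58),("face",T(217,177),82)):print(n,back("top",p,z))
print("sc face",back("scene",S(547,92),82))
print("foot L,R,bottom",[back("scene",S(*p),6) for p in((458,195),(665,195),(560,270))])
T=lambda X,Y:crop(140,140,4,X,Y); S=lambda X,Y:crop(270,165,4,X,Y,400)
for c in((17,62),(318,29),(355,395),(50,427)):print("corner",back("top",T(*c),46))
for c in((444,47),(692,55),(726,268),(444,264)):print("sc corner",back("scene",S(*c),46))
print("sock",back("top",T(260,174),42),back("scene",S(515,182),42))
print("st2",back("top",T(92,186),76),back("scene",S(651,154),76))
E
```

```text
foot [ 470. -247.   12.]
flange [ 469.8 -248.3   58. ]
face [ 469.1 -247.5   82. ]
sc face [ 473.5 -244.3   82. ]
foot L,R,bottom [array([ 480.6, -302.1,    6. ]), array([ 459.1, -189.6,    6. ]), array([ 529.3, -227.9,    6. ])]
corner [632.3 319.3  46. ]
corner [658.3 122.3  46. ]
corner [422.1  91.1  46. ]
corner [395.7 287.5  46. ]
sc corner [423.2  93.6  46. ]
sc corner [395.1 293.3  46. ]
sc corner [628.3 322.4  46. ]
sc corner [661.5 124.3  46. ]
sock [563.  157.6  42. ] [565.  165.8  42. ]
st2 [550.1 258.9  76. ] [552.  262.3  76. ]
```

Both views agree to about 3 mm: the dock is near (470,-247), and the drawer's centre is near (527,206) with yaw 0.133. So stamp2 is in socket_a and socket_b is empty. Next I go above the stand, part-close the gripper and compare finger and stamp positions in one scene crop.

Run:
```python
from bench import robot
from h import *
O=[np.pi,0,np.pi]
robot.move_ptp([470,-247,130],O); print(robot.current_t())
robot.move_gripper(0.56); print(robot.current_t(),robot.current_gripper_width(),robot.current_qpos(),robot.current_tcp_pos(),robot.current_contact_force())
d=robot.get_image("scene")["img"]
print(proj("scene",[[470,-247,130],[470,-221,130],[470,-273,130],[470,-247,82]]))
cv2.imwrite("pics/a.png",cv2.resize(d[95:205,120:240],None,fx=5,fy=5,interpolation=cv2.INTER_CUBIC))
```

```text
3.025
3.8583 0.5624424814851559 [-6.94173515e-01  3.02156988e-01  1.70634405e+00 -4.88528170e-06
  1.13316180e+00 -2.26489201e+00] [ 469.9573682  -247.02228218  129.98553751] [ 0.50513602 -1.20081072 -0.5669811 ]
[[172.57471921 152.14764619]
 [180.56443637 153.09892306]
 [164.62056632 151.2006037 ]
 [174.28151099 164.15646504]]
```

View pics/a.png

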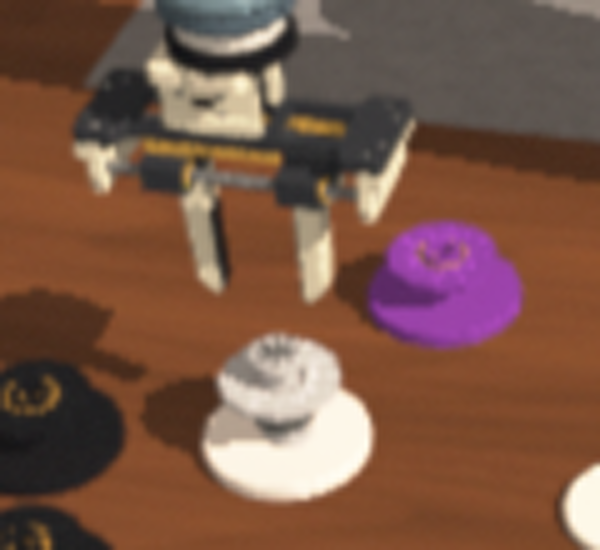

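The fingertip midpoint is at crop (265,291), as predicted, so the scene camera is good in y. The stamp face is at (279,347), about 2 mm to +y. I'll use (470.5,-245.5), feel for the flange and press.

Run:
```python
from bench import robot
from h import *
np.set_printoptions(precision=2,suppress=True)
robot.move_linear([470.5,-245.5,72],speed=100)
print(robot.current_tcp_pos(),robot.current_contact_force())
hit=robot.move_linear([470.5,-245.5,38],speed=15,f_stop=3)
p=robot.current_tcp_pos();print(hit,p,robot.current_contact_force(),robot.current_t())
if hit:
    z=p[2]
    for dz in(4,8,11):
        h2=robot.move_linear([470.5,-245.5,z-dz],speed=20,f_stop=12)
        print(dz,h2,robot.current_tcp_pos(),robot.current_contact_force(),robot.current_ft_torque())
print(robot.current_t())
```

```text
[ 470.8  -245.74   72.32] [ 0.65 -0.46 -0.36]
True [ 470.45 -245.46   58.17] [-0.17 -0.25  3.08] 5.75
4 False [ 470.52 -245.54   54.22] [-1.19 -0.69  5.43] [0.12 0.11 0.02]
8 False [ 470.51 -245.5    50.4 ] [-1.89 -0.04  6.89] [ 0.08  0.26 -0.02]
11 False [ 470.55 -245.54   47.53] [-1.43  1.63  7.68] [ 0.2   0.22 -0.01]
6.7417
```

Run:
```python
from bench import robot
from h import *
np.set_printoptions(precision=2,suppress=True)
robot.move_linear([470.5,-245.5,46.2],speed=20,f_stop=10)
print(robot.current_tcp_pos(),robot.current_contact_force())
for w in(.42,.37,.345,.335,.325):
    robot.move_gripper(w)
    f=robot.current_contact_force()
    print(w,robot.current_gripper_width(),robot.current_finger_force(),f,robot.current_t())
    if abs(f[1])>6: break
```

```text
[ 470.55 -245.53   46.66] [-0.99  0.85  8.97]
0.42 0.4217668593964706 3.973683109511512 [-0.63  1.72  7.84] 7.4667
0.37 0.3760899850513307 21.691285375512024 [0.43 0.91 8.3 ] 7.7583
0.345 0.37449015917619866 30.78644093067851 [0.43 0.28 8.6 ] 7.975
0.335 0.376076841327851 30.78666358780538 [-0.72 -0.08  8.05] 8.1917
0.325 0.3785874243680177 30.786651329981396 [0.29 1.37 7.07] 8.4083
```

The stamp is held at about 35 mm width (by the stamping face), with small side forces. Next is a slow lift with checks.

Run:
```python
from bench import robot
from h import *
np.set_printoptions(precision=2,suppress=True)
robot.move_gripper(0.2)
print(robot.current_gripper_width(),robot.current_finger_force(),robot.current_tcp_pos())
x,y,z=470.5,-245.5,robot.current_tcp_pos()[2]
ok=True
for dz in(1.5,3,6,12,20,36):
    h=robot.move_linear([x,y,z+dz],speed=20,f_stop=14)
    print(dz,h,robot.current_tcp_pos(),robot.current_contact_force(),robot.current_gripper_width(),robot.current_finger_force())
    if h: break
print(robot.current_t())
d=robot.get_image("scene")["img"]
cv2.imwrite("pics/b.png",cv2.resize(d[95:205,120:240],None,fx=5,fy=5,interpolation=cv2.INTER_CUBIC))
```

```text
0.3747023685947204 30.78619985077239 [ 471.16 -245.87   46.96]
1.5 False [ 471.14 -245.85   49.  ] [ 0.41 -0.01  6.15] 0.37967614185973214 30.942278496804647
3 False [ 471.09 -245.86   50.41] [0.72 0.03 4.48] 0.37709143417965885 30.92462989501655
6 False [ 471.01 -245.85   53.27] [ 2.75 -0.26  2.84] 0.3761169063584085 31.17815274374948
12 False [ 469.96 -245.45   58.39] [ 1.78 -3.64 -4.89] 0.3771040213755019 29.999173879623413
20 False [ 470.65 -245.17   67.71] [ 0.65 -0.49  2.85] 0.37937138236534507 30.000363886356354
36 False [ 470.4  -245.43   82.88] [-0.63 -0.27 -2.22] 0.3764294032885554 29.999684393405914
11.3917
```

View pics/b.png

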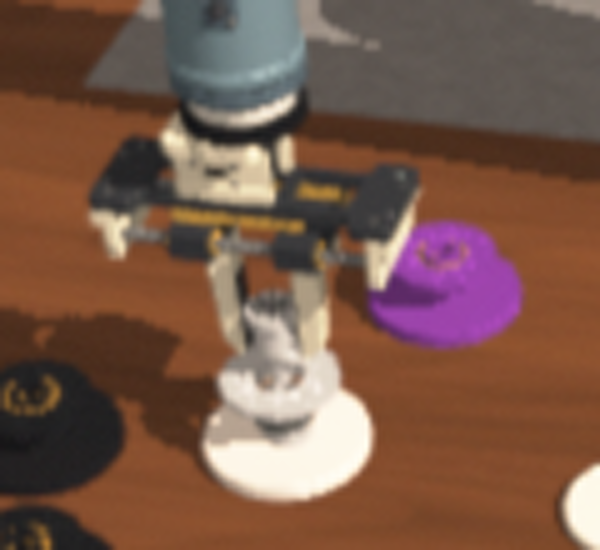

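The stamp is held and out, and the flange disc is back up. The stamp's face is at crop (268,300). Now carry it over the empty socket and look before lowering.

Run:
```python
from bench import robot
from h import *
np.set_printoptions(precision=2,suppress=True)
robot.move_linear([470.5,-245.5,135],speed=100)
robot.move_linear([563.8,161.8,135],speed=150)
robot.move_linear([563.8,161.8,85],speed=60)
robot.sleep(.2)
print(robot.current_tcp_pos(),robot.current_contact_force(),robot.current_gripper_width(),robot.current_finger_force(),robot.current_t())
d=robot.get_image("scene")["img"];cv2.imwrite("pics/sc_c.png",d)
cv2.imwrite("pics/c.png",cv2.resize(d[165:240,265:365],None,fx=8,fy=8,interpolation=cv2.INTER_CUBIC))
k=lambda P:((proj("scene",P)-[265,165]+.5)*8-.5)
print(k([[563.8,161.8,58.5],[563.8,161.8,42],[563.8,161.8,120]]))
```

```text
[564.1  161.84  85.48] [ 0.59 -0.25 -1.81] 0.37643403595717634 29.999787211418152 16.225
[[263.62 329.34]
 [260.1  360.99]
 [277.28 206.4 ]]
```

View pics/c.png

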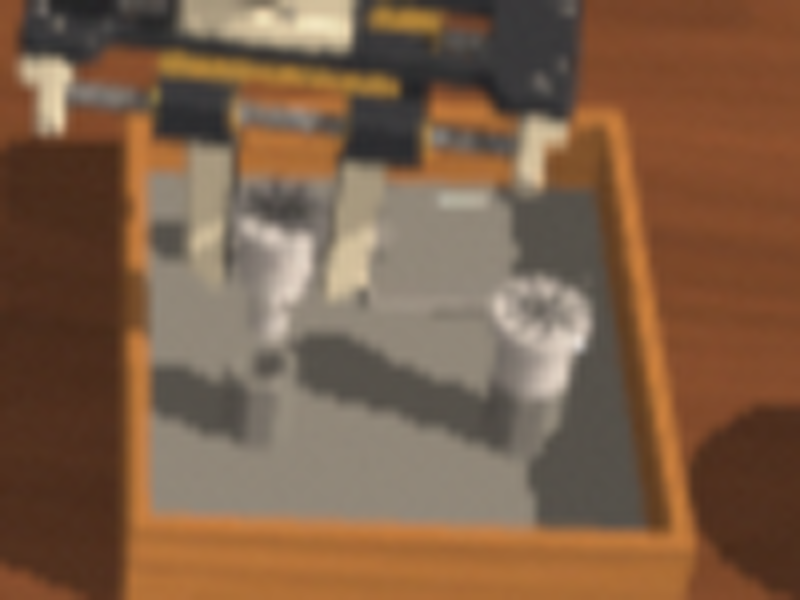

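The shank end is at crop (272,340) and the empty bore at (269,363). Allowing for the axis slant they line up within about 1 mm. Now I lower it gently by feel.

Run:
```python
from bench import robot
from h import *
np.set_printoptions(precision=2,suppress=True)
x,y=564.2,161.8
robot.move_linear([x,y,74],speed=40)
h=robot.move_linear([x,y,55],speed=15,f_stop=5)
print(h,robot.current_tcp_pos(),robot.current_contact_force(),robot.current_ft_torque(),robot.current_gripper_width(),robot.current_t())
```

```text
False [564.3  161.83  55.11] [-0.29 -0.4  -1.8 ] [ 0.02 -0.03  0.  ] 0.3741452011336391 18.1167
```

Run:
```python
from bench import robot
from h import *
np.set_printoptions(precision=2,suppress=True)
x,y=564.2,161.8
h=robot.move_linear([x,y,34],speed=12,f_stop=5)
print(h,robot.current_tcp_pos(),robot.current_contact_force(),robot.current_ft_torque(),robot.current_gripper_width(),robot.current_t())
robot.sleep(.2)
d=robot.get_image("scene")["img"]
cv2.imwrite("pics/d.png",cv2.resize(d[165:240,265:365],None,fx=8,fy=8,interpolation=cv2.INTER_CUBIC))
```

```text
True [564.2  161.75  41.03] [-0.65 -0.88  4.29] [0.03 0.07 0.01] 0.37580502414859046 19.25
```

View pics/d.png

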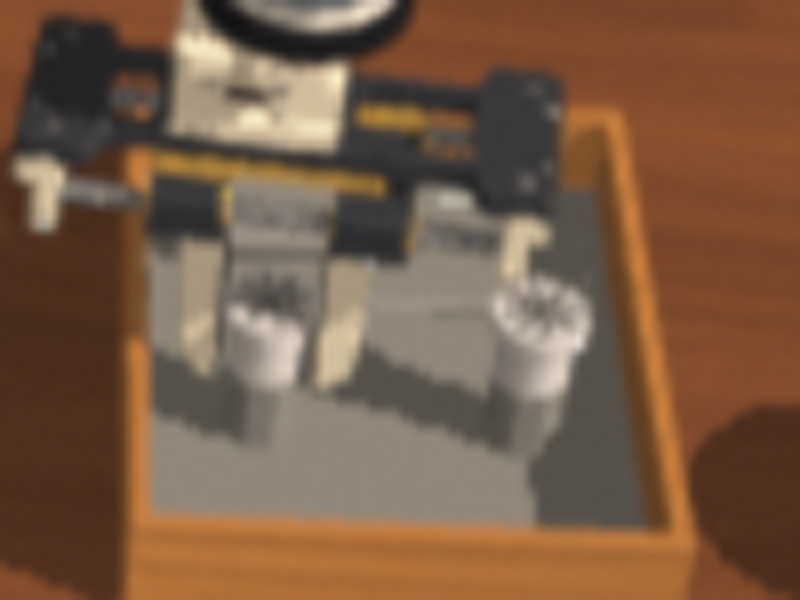

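The stamp's grip sits on the rim at crop (262,385), at the expected height. It is home, so I release and retreat.

Run:
```python
from bench import robot
from h import *
np.set_printoptions(precision=2,suppress=True)
robot.move_gripper(0.56)
print(robot.current_contact_force(),robot.current_gripper_width())
robot.move_linear([564.2,161.8,90],speed=40)
robot.move_linear([564.2,161.8,190],speed=120)
robot.move_ptp([400,0,300],[np.pi,0,np.pi])
print(robot.current_contact_force(),robot.current_t())
a=robot.get_image("scene")["img"][165:240,265:365];b=robot.get_image("top")["img"][140:250,130:380]
a=cv2.resize(a,None,fx=4,fy=4,interpolation=cv2.INTER_CUBIC);b=cv2.resize(b,(400,176),interpolation=cv2.INTER_CUBIC)
b=cv2.copyMakeBorder(b,0,300-176,0,0,cv2.BORDER_CONSTANT);cv2.imwrite("pics/e.png",np.hstack([a,b]))
```

```text
[ 0.15 -0.24  0.27] 0.564184854427773
[-1.22  0.8  -0.96] 23.4167
```

View pics/e.png

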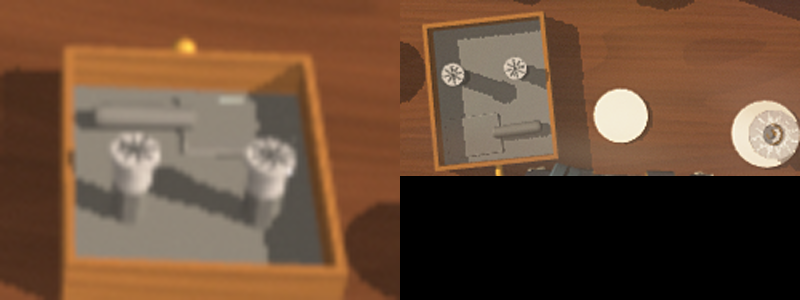

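Both stamps stand alike in their sockets, with faces at (135,150) and (270,155). The stand is empty, its collar is up at (772,135), and nothing else has moved.

```bash
python3 -c "
from bench import robot
print(robot.hand_in())"
```

```text
the job is handed in; nothing more can be done
None
```

The stamp was unclipped from the stand, lowered fully home into the drawer's empty socket (socket_b) and released, and I handed the job in at about 23.5 s; the hand-in returned no verdict.

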